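# Ballast the moulded housings and book the batch

### The job

Lift the bar of the blue tray to tip it until the thin brass discs slide down into the pick-up corners at its low end, let it down level again, and lay one disc flat in the pocket of every open white housing beside the tray, leaving any spare disc in the tray. When all the housings are loaded, take the hand scanner off its dock, hold it steady for a good second with its beam square on the middle of the job label from about 10 cm away, and stand it back upright on its dock. Do not knock the scanner over, and leave the bottle, the jar and the black wheel where they are.

Things in the scene. Friction and masses are not known exactly. Their poses are not given: they have to be found in the camera images.
- tray (a joint): hinge angle of the blue tipping tray, rad: 0 = level, where it rests by its own weight; grows to 0.75 as the end with the aluminium bar is lifted. The hinge line is tray_low's y axis. The tray weighs 0.42 kg and sinks back when let go. The discs slide freely when it is tipped past about 0.5 rad
- tray_low (a point): middle of the blue tray's low end, on top of its floor, on the hinge line, 35 mm above the table. x points along the lanes to the high end, z out of the floor; turns with the tray. Tray 169 long (x), 220 wide; walls 12 high, floor 4 thick; four lanes along x, 50 wide, parted by 4 mm walls. It is on a steel stand: 6 mm high base plate, 50 mm high cheeks at y = +-122 mm
- tray_bar (a point): middle of the aluminium bar at the tray's high end, 12 mm thick, 76 long along the tray's y axis, free in the middle for 60 mm; at x = 205, z = 30 mm from tray_low, so 65 mm above the table when level, 36 mm off the tray's end wall. Can be pinched from above, fingers closing along the tray's x; it turns between the pads as the tray tips
- corner1 (a point): pick-up corner at the low end of the lane at y = +81 mm of tray_low: where a disc slid home has its underside's centre, on the floor's top, 18 mm from the low end. A 28 mm wide slot runs through end wall and floor from here to 52 mm up the lane, so fingers closing along the tray's x go down past the disc's rim (29 mm free below floor top)
- corner2 (a point): pick-up corner at the low end of the lane at y = +27 mm of tray_low: where a disc slid home has its underside's centre, on the floor's top, 18 mm from the low end. A 28 mm wide slot runs through end wall and floor from here to 52 mm up the lane, so fingers closing along the tray's x go down past the disc's rim (29 mm free below floor top)
- corner3 (a point): pick-up corner at the low end of the lane at y = -27 mm of tray_low: where a disc slid home has its underside's centre, on the floor's top, 18 mm from the low end. A 28 mm wide slot runs through end wall and floor from here to 52 mm up the lane, so fingers closing along the tray's x go down past the disc's rim (29 mm free below floor top)
- corner4 (a point): pick-up corner at the low end of the lane at y = -81 mm of tray_low: where a disc slid home has its underside's centre, on the floor's top, 18 mm from the low end. A 28 mm wide slot runs through end wall and floor from here to 52 mm up the lane, so fingers closing along the tray's x go down past the disc's rim (29 mm free below floor top)
- weight1: loose brass ballast disc, 46 across, 3 thick, about 39 g, lying flat in a lane of the tray (one in each); too thin to be picked off a flat floor. Origin at the centre of its underside, z its axis
- weight2: loose brass ballast disc, 46 across, 3 thick, about 39 g, lying flat in a lane of the tray (one in each); too thin to be picked off a flat floor. Origin at the centre of its underside, z its axis
- weight3: loose brass ballast disc, 46 across, 3 thick, about 39 g, lying flat in a lane of the tray (one in each); too thin to be picked off a flat floor. Origin at the centre of its underside, z its axis
- weight4: loose brass ballast disc, 46 across, 3 thick, about 39 g, lying flat in a lane of the tray (one in each); too thin to be picked off a flat floor. Origin at the centre of its underside, z its axis
- housing1: loose white housing, 115 long (x), 76 wide (y), 14 high, open side up; may be absent (3 or 4 are there). Origin at the centre of its underside, below the pocket's centre, z up. Pocket 52 (x) by 48 (y), its floor 5 mm above the underside, 8 deep, open to both long sides (+-y) by gaps 30 wide, so fingers closing along y with a disc go down to the pocket's floor
- housing2: loose white housing, 115 long (x), 76 wide (y), 14 high, open side up; may be absent (3 or 4 are there). Origin at the centre of its underside, below the pocket's centre, z up. Pocket 52 (x) by 48 (y), its floor 5 mm above the underside, 8 deep, open to both long sides (+-y) by gaps 30 wide, so fingers closing along y with a disc go down to the pocket's floor
- housing3: loose white housing, 115 long (x), 76 wide (y), 14 high, open side up; may be absent (3 or 4 are there). Origin at the centre of its underside, below the pocket's centre, z up. Pocket 52 (x) by 48 (y), its floor 5 mm above the underside, 8 deep, open to both long sides (+-y) by gaps 30 wide, so fingers closing along y with a disc go down to the pocket's floor
- housing4: loose white housing, 115 long (x), 76 wide (y), 14 high, open side up; may be absent (3 or 4 are there). Origin at the centre of its underside, below the pocket's centre, z up. Pocket 52 (x) by 48 (y), its floor 5 mm above the underside, 8 deep, open to both long sides (+-y) by gaps 30 wide, so fingers closing along y with a disc go down to the pocket's floor
- scanner: loose hand scanner standing upright on its dock, 0.22 kg, 126 high. Origin at the centre of its underside (foot 46 x 42), z up, +x its front. Grey upright grip 34 (x) by 30 (y), free to be pinched from above across y from z = 90 to 124 mm; black head with the red window pokes out to +x and 45 degrees down
- scan_window (a point): centre of the scanner's red window, at x = 43, y = 0, z = 42 mm in the scanner; this point's z axis is the beam, out of the window (forwards and 45 degrees down when the scanner is upright)
- label (a point): centre of the white job label with black bars, 60 x 74, on a fixed sloped aluminium stand 90 wide, 61 high; 36 mm above the table. z axis is the label's outward normal, pointing 45 degrees up and to the side the label faces
- dock: fixed scanner dock: black rubber pad 90 (x) by 80 (y) with a yellow rim 4 thick and 12 high; pad surface 4 mm above the table. Origin at the centre of its underside
- spray: bystander: white bottle with a green cap, 56 across, 150 high; leave alone. Origin at its underside
- roller: bystander: black rubber wheel lying flat, 72 across, 32 high; leave alone. Origin at its underside
- pot: bystander: small white jar with a blue cap, 60 across, 70 high; leave alone. Origin at its underside
Mind the look-alikes: they are no part of the job. What is shaped like the weight4 but green is not meant. Leave any green look-alike of the weight2 alone.

How it is judged:
On the way, in this order (a step that is already met when the one before it is completed fails the run):
1. the tray is tipped and a disc has slid into its pick-up corner (value of joint tray above 0.25 rad and ((x of weight1 in the frame of tray_low below 0.028 m and (x of weight1 in the frame of tray_low between -0.005 and 0.17 m and y of weight1 in the frame of tray_low between -0.11 and 0.11 m and z of weight1 in the frame of tray_low below 0.012 m)) or (x of weight2 in the frame of tray_low below 0.028 m and (x of weight2 in the frame of tray_low between -0.005 and 0.17 m and y of weight2 in the frame of tray_low between -0.11 and 0.11 m and z of weight2 in the frame of tray_low below 0.012 m)) or (x of weight3 in the frame of tray_low below 0.028 m and (x of weight3 in the frame of tray_low between -0.005 and 0.17 m and y of weight3 in the frame of tray_low between -0.11 and 0.11 m and z of weight3 in the frame of tray_low below 0.012 m)) or (x of weight4 in the frame of tray_low below 0.028 m and (x of weight4 in the frame of tray_low between -0.005 and 0.17 m and y of weight4 in the frame of tray_low between -0.11 and 0.11 m and z of weight4 in the frame of tray_low below 0.012 m)))), for 0.1 s.
2. a disc lies flat in the pocket of every housing that is there (((horizontal distance between weight1 and housing1 below 0.011 m and z of weight1 in the frame of housing1 between 0.002 and 0.009 m and angle between the z axis of weight1 and the z axis of housing1, either way round below 0.12 rad) or (horizontal distance between weight2 and housing1 below 0.011 m and z of weight2 in the frame of housing1 between 0.002 and 0.009 m and angle between the z axis of weight2 and the z axis of housing1, either way round below 0.12 rad) or (horizontal distance between weight3 and housing1 below 0.011 m and z of weight3 in the frame of housing1 between 0.002 and 0.009 m and angle between the z axis of weight3 and the z axis of housing1, either way round below 0.12 rad) or (horizontal distance between weight4 and housing1 below 0.011 m and z of weight4 in the frame of housing1 between 0.002 and 0.009 m and angle between the z axis of weight4 and the z axis of housing1, either way round below 0.12 rad)) and ((horizontal distance between weight1 and housing2 below 0.011 m and z of weight1 in the frame of housing2 between 0.002 and 0.009 m and angle between the z axis of weight1 and the z axis of housing2, either way round below 0.12 rad) or (horizontal distance between weight2 and housing2 below 0.011 m and z of weight2 in the frame of housing2 between 0.002 and 0.009 m and angle between the z axis of weight2 and the z axis of housing2, either way round below 0.12 rad) or (horizontal distance between weight3 and housing2 below 0.011 m and z of weight3 in the frame of housing2 between 0.002 and 0.009 m and angle between the z axis of weight3 and the z axis of housing2, either way round below 0.12 rad) or (horizontal distance between weight4 and housing2 below 0.011 m and z of weight4 in the frame of housing2 between 0.002 and 0.009 m and angle between the z axis of weight4 and the z axis of housing2, either way round below 0.12 rad)) and ((horizontal distance between weight1 and housing3 below 0.011 m and z of weight1 in the frame of housing3 between 0.002 and 0.009 m and angle between the z axis of weight1 and the z axis of housing3, either way round below 0.12 rad) or (horizontal distance between weight2 and housing3 below 0.011 m and z of weight2 in the frame of housing3 between 0.002 and 0.009 m and angle between the z axis of weight2 and the z axis of housing3, either way round below 0.12 rad) or (horizontal distance between weight3 and housing3 below 0.011 m and z of weight3 in the frame of housing3 between 0.002 and 0.009 m and angle between the z axis of weight3 and the z axis of housing3, either way round below 0.12 rad) or (horizontal distance between weight4 and housing3 below 0.011 m and z of weight4 in the frame of housing3 between 0.002 and 0.009 m and angle between the z axis of weight4 and the z axis of housing3, either way round below 0.12 rad)) and ((horizontal distance between weight1 and housing4 below 0.011 m and z of weight1 in the frame of housing4 between 0.002 and 0.009 m and angle between the z axis of weight1 and the z axis of housing4, either way round below 0.12 rad) or (horizontal distance between weight2 and housing4 below 0.011 m and z of weight2 in the frame of housing4 between 0.002 and 0.009 m and angle between the z axis of weight2 and the z axis of housing4, either way round below 0.12 rad) or (horizontal distance between weight3 and housing4 below 0.011 m and z of weight3 in the frame of housing4 between 0.002 and 0.009 m and angle between the z axis of weight3 and the z axis of housing4, either way round below 0.12 rad) or (horizontal distance between weight4 and housing4 below 0.011 m and z of weight4 in the frame of housing4 between 0.002 and 0.009 m and angle between the z axis of weight4 and the z axis of housing4, either way round below 0.12 rad))), for 0.2 s.
3. the scanner is held steady for a second, 6 to 15 cm from the label, beam within 13 mm of its middle and square to it within 15 degrees (x of label in the frame of scan_window between -0.013 and 0.013 m and y of label in the frame of scan_window between -0.013 and 0.013 m and z of label in the frame of scan_window between 0.06 and 0.15 m and z of scan_window in the frame of label above 0.04 m and angle between the z axis of scan_window and the z axis of label, either way round below 0.26 rad and linear speed of scanner below 0.02 m/s and angular speed of scanner below 0.15 rad/s), for 1 s.
At the end, for the whole second after the job is handed in: every housing present has a disc lying flat in its pocket (within 11 mm of the pocket's centre), any other disc is in the tray, the tray is level again (within 0.06 rad), the scanner stands upright on the dock's pad inside the rim (within 30 mm of the middle each way), and all is at rest (all of step 2 and ((x of weight1 in the frame of tray_low between -0.005 and 0.17 m and y of weight1 in the frame of tray_low between -0.11 and 0.11 m and z of weight1 in the frame of tray_low below 0.012 m) or (horizontal distance between weight1 and housing1 below 0.011 m and z of weight1 in the frame of housing1 between 0.002 and 0.009 m and angle between the z axis of weight1 and the z axis of housing1, either way round below 0.12 rad) or (horizontal distance between weight1 and housing2 below 0.011 m and z of weight1 in the frame of housing2 between 0.002 and 0.009 m and angle between the z axis of weight1 and the z axis of housing2, either way round below 0.12 rad) or (horizontal distance between weight1 and housing3 below 0.011 m and z of weight1 in the frame of housing3 between 0.002 and 0.009 m and angle between the z axis of weight1 and the z axis of housing3, either way round below 0.12 rad) or (horizontal distance between weight1 and housing4 below 0.011 m and z of weight1 in the frame of housing4 between 0.002 and 0.009 m and angle between the z axis of weight1 and the z axis of housing4, either way round below 0.12 rad)) and ((x of weight2 in the frame of tray_low between -0.005 and 0.17 m and y of weight2 in the frame of tray_low between -0.11 and 0.11 m and z of weight2 in the frame of tray_low below 0.012 m) or (horizontal distance between weight2 and housing1 below 0.011 m and z of weight2 in the frame of housing1 between 0.002 and 0.009 m and angle between the z axis of weight2 and the z axis of housing1, either way round below 0.12 rad) or (horizontal distance between weight2 and housing2 below 0.011 m and z of weight2 in the frame of housing2 between 0.002 and 0.009 m and angle between the z axis of weight2 and the z axis of housing2, either way round below 0.12 rad) or (horizontal distance between weight2 and housing3 below 0.011 m and z of weight2 in the frame of housing3 between 0.002 and 0.009 m and angle between the z axis of weight2 and the z axis of housing3, either way round below 0.12 rad) or (horizontal distance between weight2 and housing4 below 0.011 m and z of weight2 in the frame of housing4 between 0.002 and 0.009 m and angle between the z axis of weight2 and the z axis of housing4, either way round below 0.12 rad)) and ((x of weight3 in the frame of tray_low between -0.005 and 0.17 m and y of weight3 in the frame of tray_low between -0.11 and 0.11 m and z of weight3 in the frame of tray_low below 0.012 m) or (horizontal distance between weight3 and housing1 below 0.011 m and z of weight3 in the frame of housing1 between 0.002 and 0.009 m and angle between the z axis of weight3 and the z axis of housing1, either way round below 0.12 rad) or (horizontal distance between weight3 and housing2 below 0.011 m and z of weight3 in the frame of housing2 between 0.002 and 0.009 m and angle between the z axis of weight3 and the z axis of housing2, either way round below 0.12 rad) or (horizontal distance between weight3 and housing3 below 0.011 m and z of weight3 in the frame of housing3 between 0.002 and 0.009 m and angle between the z axis of weight3 and the z axis of housing3, either way round below 0.12 rad) or (horizontal distance between weight3 and housing4 below 0.011 m and z of weight3 in the frame of housing4 between 0.002 and 0.009 m and angle between the z axis of weight3 and the z axis of housing4, either way round below 0.12 rad)) and ((x of weight4 in the frame of tray_low between -0.005 and 0.17 m and y of weight4 in the frame of tray_low between -0.11 and 0.11 m and z of weight4 in the frame of tray_low below 0.012 m) or (horizontal distance between weight4 and housing1 below 0.011 m and z of weight4 in the frame of housing1 between 0.002 and 0.009 m and angle between the z axis of weight4 and the z axis of housing1, either way round below 0.12 rad) or (horizontal distance between weight4 and housing2 below 0.011 m and z of weight4 in the frame of housing2 between 0.002 and 0.009 m and angle between the z axis of weight4 and the z axis of housing2, either way round below 0.12 rad) or (horizontal distance between weight4 and housing3 below 0.011 m and z of weight4 in the frame of housing3 between 0.002 and 0.009 m and angle between the z axis of weight4 and the z axis of housing3, either way round below 0.12 rad) or (horizontal distance between weight4 and housing4 below 0.011 m and z of weight4 in the frame of housing4 between 0.002 and 0.009 m and angle between the z axis of weight4 and the z axis of housing4, either way round below 0.12 rad)) and value of joint tray below 0.06 rad and x of scanner in the frame of dock between -0.03 and 0.03 m and y of scanner in the frame of dock between -0.03 and 0.03 m and z of scanner in the frame of dock below 0.009 m and angle between scanner's own z axis and vertical below 0.1 rad and linear speed of each of weight1, weight2, weight3, weight4, housing1, housing2, housing3, housing4, scanner below 0.02 m/s); the robot touches nothing.
It fails at once if a bystander (bottle, jar, black wheel) is moved more than 4 cm (distance of any of spray, roller, pot from where it was at the start of the episode above 0.04 m).
It fails at once if the scanner is knocked over (angle between scanner's own z axis and vertical above 0.9 rad).
Of housing1, housing2, housing3, housing4 only 3 to 4 are there at a start; the rules pass over those that are not, and their reading is None.
At some moment in a run one of housing1, housing2, housing3, housing4 may be knocked a few centimetres aside while the robot is not near it.
It also fails if it takes over 200 s, if anything falls off the work surface, if the arm or the gripper's body presses on something with over 40 N, if the wrist force passes 120 N, or if a joint passes its speed limit or range.

### The arm

A 7-joint arm with a two-finger parallel gripper is mounted at the origin on the work surface. World frame = base frame: x ahead of the robot, y to its left, z up, the work surface at z = 0. Lengths are in m, angles in rad, forces in N, time in s.
With the tool pointing down it reaches from about 0.4 to 0.9 m from the base axis. Payload 5.5 kg.
Tool frame: the origin (TCP) lies midway between the tips of the shut fingers; the grasp point (between the pads) lies 19 mm behind it (manip.grip_depth is the distance from the TCP to the grasp point, in m); z points along the fingers, x is the direction in which the jaws open and shut, and the axes are right-handed (so a half turn about z gives the same grasp; the last joint's range is limited). The gripper opens to 92 mm and grips with 3 to 60 N. Pads are 19 mm wide; open, the fingers measure 130 mm over their backs; the gripper's body (75 mm by 190 mm) begins 47 mm behind the grasp point.
Start: joints at [-0.926, 0.501, -0.427, 1.55, 0.221, 1.138, -0.21], TCP at [0.242, 0.603, 0.227] pointing down, gripper open.
Joint ranges: [-2.88, 2.88], [-0.31, 2.03], [-1.54, 1.56], [0.2, 2.42], [-1.41, 4.55], [0.19, 2.02], [-2.57, 2.57]. Speed limits (rad/s): [2.57, 2.57, 3.14, 3.14, 3.14, 3.14, 3.14].

### API

Orientations are given as a unit quaternion [x, y, z, w].
In Python, from bench import manip, effector, viewer gives the robot as it stands. Calls block until the motion is done:
- manip.move_pose(position, orientation): joint-space move of the TCP to a pose.
- manip.servo_line(position, ori=None, vel=0.15): straight line of the TCP; ori=None keeps the orientation; vel is the mean speed in m/s.
- manip.movej(angles): joint-space move.
- effector.open_jaws() and effector.close(f_grip=None): open the fingers fully, or close them until they stop; f_grip is the grip in N (None keeps the last).
- manip.sleep(seconds).
- manip.solve_ik(position, orientation): joint angles nearest the present ones, or None.
- viewer.get_image(name): name is "side" or "top" or "wrist"; returns the picture (480x640x3 uint8, red, green, blue); there is no depth.
- viewer.get_calibration(name): a dict with "vfov" (degrees; the focal length in pixels is half the picture's height over the tangent of half this angle, whatever the lens; pixels are square), "cx", "cy" (the principal point, pixels), "eye" and "attitude" of the camera in the world. Camera axes: x right, y down, z forward; pixel columns grow to the right and rows downward; lengths in m; the calibration is good to about 2 mm. The wrist camera is an equidistant fisheye: a pixel r from the principal point sees the ray r / f radians off the axis. A picture is of the moment at which its call begins: read the wrist's pose just before it. get_calibration takes no time and is no camera call; for the wrist camera it gives the pose at the moment of the call.
A pose or a line that the arm cannot do raises manip.PlanningError and nothing moves.
- manip.hand_in(): hands the job in, once; it reports no verdict.
Readings, each from a call of its own:
- manip.current_clock(): time.
- manip.current_q(): joint angles.
- manip.current_joint_velocities(): joint speeds.
- manip.current_tau(): joint torques, N m.
- manip.current_tool_pos(): TCP position.
- manip.current_tcp_rot(): TCP orientation.
- manip.current_force(): force on the tool from outside, world axes, zero at the start.
- manip.current_wrist_torque(): the same for the moment, N m.
- manip.current_finger_gap(): finger opening in m.
Only numpy, scipy, OpenCV 4.12 (cv2) and the standard library are available. Lean on these libraries where they do the work, as an engineer would, in place of code of your own. Each camera call takes 0.05 s, during which the arm holds its last target. There are 200 camera calls.

## Working session

There is one attempt and no reset: what is moved stays moved. The work goes in short steps, each a Python script; the robot and the scene stay as the last script left them, time stands still between calls to the robot, and variables do not carry over. Pictures are saved under pics/ and viewed, about 12 in all and at most 16, crops included, and the job is handed in when it is done.

```bash
ls; mkdir -p pics; python3 - <<'E'
from bench import manip, effector, viewer
import cv2
for n in("top","side"):
    cv2.imwrite(f"pics/{n}0.png",viewer.get_image(n)[:,:,::-1]); print(n,viewer.get_calibration(n))
print(viewer.get_calibration("wrist"),manip.current_tcp_rot(),manip.current_tool_pos(),manip.grip_depth)
E
```

```text
pics
top {'vfov': 46.287931901103725, 'cx': 324.9032710531079, 'cy': 238.49268292246853, 'eye': array([0.50467959, 0.01068745, 1.18237643]), 'attitude': array([ 0.71447386, -0.69876615,  0.02692912, -0.02297366])}
side {'vfov': 43.3967277886902, 'cx': 315.5895632069897, 'cy': 234.42104031548496, 'eye': array([0.54347509, 0.80446983, 1.07733634]), 'attitude': array([-0.03267841,  0.94556941, -0.32364436,  0.00921603])}
{'vfov': 65.70646984690485, 'cx': 318.4842762135957, 'cy': 232.90289731536305, 'eye': array([0.16972152, 0.63217303, 0.38341675]), 'attitude': array([0.81957034, 0.55417259, 0.08094268, 0.12101854])} [ 8.28413843e-01  5.60115845e-01 -7.28574878e-04  4.63070779e-04] [0.24199468 0.60259592 0.22579429] 0.0188
```

View pics/top0.png

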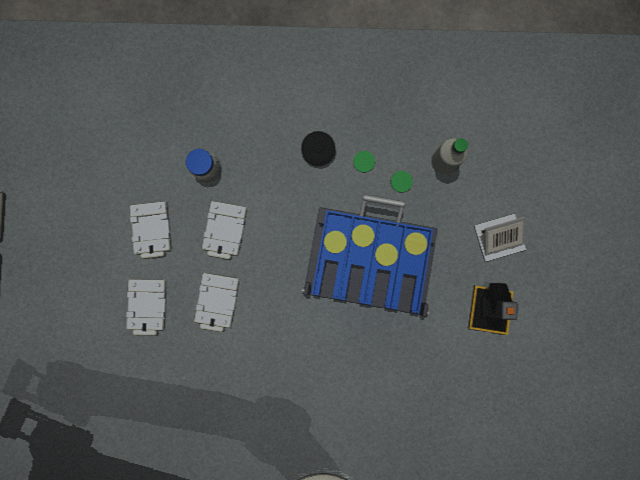

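View pics/side0.png

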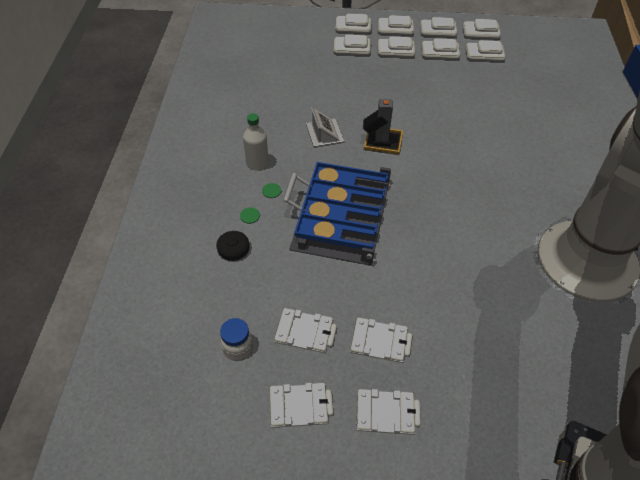

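The top view shows four housings (around 150,230; 224,230; 146,306; 217,301), the tray with its bar at (382,202), the label at (505,237) and the dock and scanner at (493,308). I'll enlarge the crops next.

```bash
python3 - <<'E'
import cv2
im=cv2.imread("pics/top0.png")
cv2.imwrite("pics/c1.png",cv2.resize(im[190:340,295:445],None,fx=4,fy=4,interpolation=2))
a=cv2.resize(im[195:345,115:255],None,fx=4,fy=4,interpolation=2)
cv2.imwrite("pics/c2.png",a)
cv2.imwrite("pics/c3.png",cv2.resize(im[205:345,460:540],None,fx=4,fy=4,interpolation=2))
E
cat > h.py <<'E'
from bench import manip, effector, viewer
import numpy as np, cv2
from scipy.spatial.transform import Rotation as R
def unproj(name,uv,z,cal=None):
    c=cal or viewer.get_calibration(name); f=240/np.tan(np.radians(c["vfov"]/2))
    d=np.array([(uv[0]-c["cx"])/f,(uv[1]-c["cy"])/f]); r=np.hypot(*d)
    v=np.array([*(d/r*np.sin(r)),np.cos(r)]) if name=="wrist" and r>0 else np.array([*d,1.])
    w=R.from_quat(c["attitude"]).apply(v); return c["eye"]+w*(z-c["eye"][2])/w[2]
def project(name,p,cal=None):
    c=cal or viewer.get_calibration(name); f=240/np.tan(np.radians(c["vfov"]/2))
    v=R.from_quat(c["attitude"]).inv().apply(np.asarray(p)-c["eye"])
    if name=="wrist":
        r=np.hypot(v[0],v[1]); k=np.arctan2(r,v[2])/r
    else: k=1/v[2]
    return np.array([c["cx"]+f*k*v[0],c["cy"]+f*k*v[1]])
def down(yaw):
    """tool down, jaw axis (tool x) at world yaw (mod pi chosen by caller)"""
    return (R.from_euler('z',yaw)*R.from_euler('x',np.pi)).as_quat()
E
```

```text
(no output)
```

View pics/c1.png

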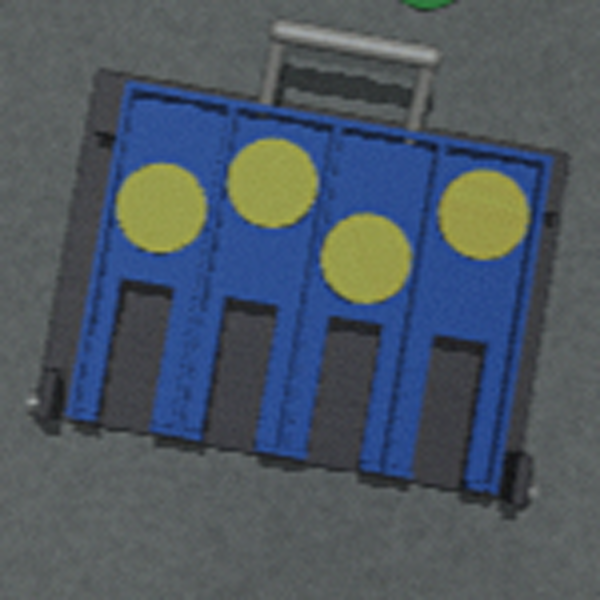

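View pics/c2.png

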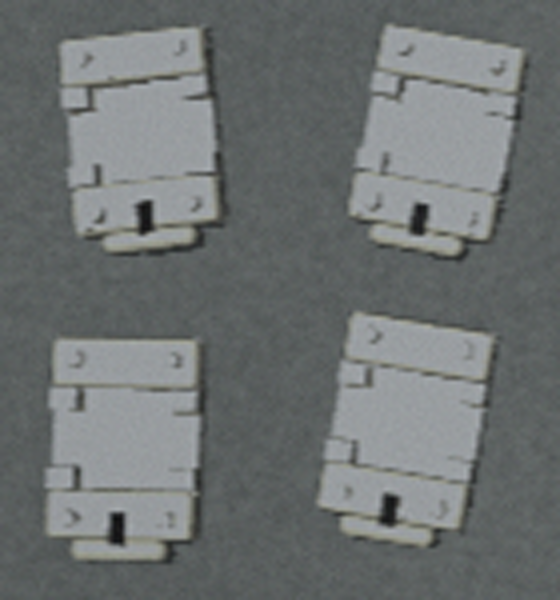

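View pics/c3.png

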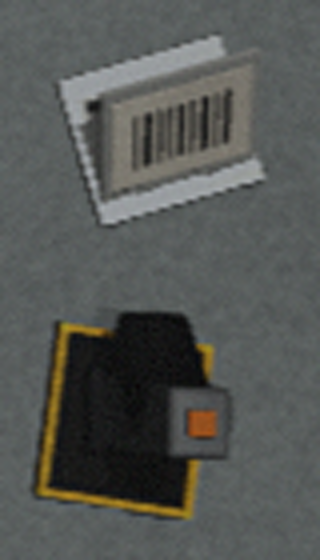

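The crops show discs at c1 (161,207), (272,183), (366,258) and (484,214), four upright housings in c2, and in c3 the label facing the robot, with the scanner head pointing away from the robot. Next I'll fit the poses.

```bash
cat > fit.py <<'E'
from h import *
from scipy.optimize import least_squares
def fit(name,model,uv,cal,x0,z0=0):
    model=np.array(model,float); uv=np.array(uv,float)
    def w(p): c,s=np.cos(p[2]),np.sin(p[2]); return np.c_[p[0]+c*model[:,0]-s*model[:,1],p[1]+s*model[:,0]+c*model[:,1],z0+model[:,2]]
    r=least_squares(lambda p:np.concatenate([project(name,q,cal)-u for q,u in zip(w(p),uv)]),x0)
    return r.x,np.sqrt(2*r.cost/len(uv))
E
python3 - <<'E'
from fit import *
cal=viewer.get_calibration("top")
m=[];u=[]
def a(M,p,o): m.append(M);u.append((o[0]+(p[0]+.5)/4-.5,o[1]+(p[1]+.5)/4-.5))
o=(295,190)
a((.205,.038,.036),(277,29),o);a((.205,-.038,.036),(437,57),o)
for y,l,r in((.081,(120,285),(175,293)),(.027,(225,302),(278,310)),(-.027,(329,322),(382,329)),(-.081,(432,342),(486,350))):
    a((.07,y+.014,0),l,o);a((.07,y-.014,0),r,o)
a((.169,.11,.012),(124,82),o);a((.169,-.11,.012),(553,155),o)
p,e=fit("top",m,u,cal,[.5,-.1,0],.035);print("tray",p.round(4),e.round(2))
for n,q in dict(A=[(60,42),(203,27),(220,217),(77,237)],B=[(385,25),(524,47),(491,241),(350,216)],C=[(53,339),(199,340),(191,541),(46,537)],D=[(354,313),(495,334),(461,529),(319,507)]).items():
    m=[];u=[]
    for M,k in zip([(.0515,.038,.014),(.0515,-.038,.014),(-.0515,-.038,.014),(-.0515,.038,.014)],q): a(M,k,(115,195))
    p,e=fit("top",m,u,cal,[.5,.3,0]);print(n,p.round(4),e.round(2))
m=[];u=[]
for M,k in zip([(.045,.04,.012),(.045,-.04,.012),(-.045,-.04,.012),(-.045,.04,.012)],[(57,322),(212,347),(190,518),(38,495)]): a(M,k,(460,205))
p,e=fit("top",m,u,cal,[.5,-.3,0]);print("dock",p.round(4),e.round(2))
g=lambda x,y,z:unproj("top",(460+x/4-.4,205+y/4-.4),z,cal)
print("grip top",g(199,424,.13),"head front",g(151,316,.09))
print("label",g(183,125,.036), "plate edge",g(62,82,0)-g(220,38,0),g(105,222,0)-g(265,178,0))
for nm,px in dict(spray=(450,155),roller=(318,149),pot=(200,161),gr1=(364,161),gr2=(401,181)).items(): print(nm,unproj("top",px,.05,cal).round(3))
E
```

```text
tray [ 0.4578 -0.0787 -0.153 ] 0.92
A [0.6027 0.3709 0.1363] 0.61
B [ 0.6054  0.216  -0.1413] 0.53
C [0.4427 0.373  0.006 ] 0.36
D [ 0.4554  0.2265 -0.1365] 0.65
dock [ 0.4472 -0.3421 -0.1247] 0.38
grip top [ 0.45202312 -0.34144783  0.13      ] head front [ 0.50165421 -0.33153204  0.09      ]
label [ 0.59954869 -0.36486001  0.036     ] plate edge [-0.02534456  0.08387823  0.        ] [-0.02512447  0.08461964  0.        ]
spray [ 0.762 -0.247  0.05 ]
roller [0.768 0.023 0.05 ]
pot [0.737 0.263 0.05 ]
gr1 [ 0.745 -0.071  0.05 ]
gr2 [ 0.706 -0.147  0.05 ]
```

```bash
cat >> h.py <<'E'
TRAY=np.array([.4578,-.0787,-.153])
def T(x,y,z=0,tr=None):
    t=TRAY if tr is None else tr; c,s=np.cos(t[2]),np.sin(t[2])
    return np.array([t[0]+c*x-s*y,t[1]+s*x+c*y,.035+z])
def ik(p,yaw):
    """choose jaw yaw or yaw+pi: least joint travel"""
    q0=manip.current_q();best=None
    for k in(0,np.pi,-np.pi):
        q=manip.solve_ik(np.asarray(p),down(yaw+k))
        if q is not None:
            c=np.abs(np.array(q)-q0).max()
            if best is None or c<best[0]: best=(c,yaw+k)
    return best
def snap(name,fn):
    c=viewer.get_calibration(name); im=viewer.get_image(name)[:,:,::-1].copy(); cv2.imwrite("pics/"+fn,im); return im,c
E
python3 - <<'E'
from h import *
b=T(.205,0,.03);print(b)
p=b+[0,0,.10]
r=ik(p,TRAY[2]);print(r)
manip.move_pose(p,down(r[1]))
im,c=snap("wrist","w1.png")
import pickle;pickle.dump(c,open("w1.pkl","wb"))
print(c,manip.current_tool_pos(),manip.current_clock(),manip.current_q().round(2) if hasattr(manip.current_q(),'round') else manip.current_q())
for q in[T(.205,.038,.03),T(.205,-.038,.03),T(.07,.095),T(.07,-.095)]:print(project("wrist",q,c).round(1))
E
```

```text
[ 0.66040525 -0.10994277  0.065     ]
(np.float64(0.9051335269863603), np.float64(-0.153))
{'vfov': 65.70646984690485, 'cx': 318.4842762135957, 'cy': 232.90289731536305, 'eye': array([ 0.67179817, -0.03133501,  0.32268458]), 'attitude': array([ 0.98669888, -0.07474568, -0.00994149,  0.14401242])} [ 0.66066049 -0.10849708  0.165002  ] 3.0667 [-0.02  0.57  0.21  1.57 -0.13  1.02  0.07]
[318.7 184.5]
[318.5 284.1]
[152.6 113.2]
[174.9 323. ]
```

View pics/w1.png

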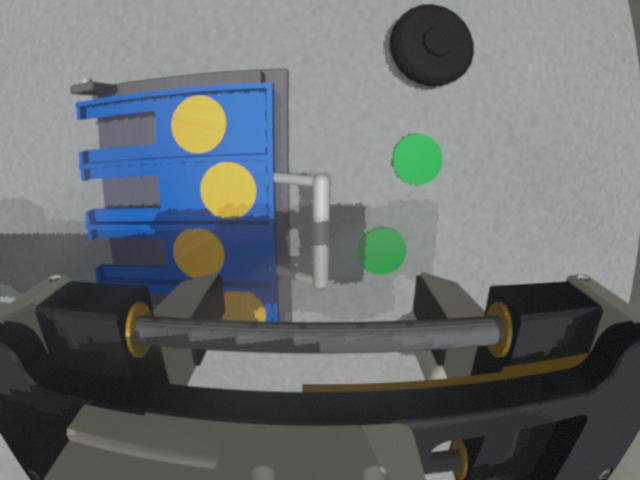

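The wrist view confirms the bar at (320,231), within about 1 mm of the fit. Next I'll pinch it and tip the tray.

```bash
cat > tip.py <<'E'
from h import *
def bar(th): return T(.205*np.cos(th)-.03*np.sin(th),0,.205*np.sin(th)+.03*np.cos(th)-.012)
def cyc(ths,v=.1):
    for t in ths: manip.servo_line(bar(t),vel=v)
manip.servo_line(bar(0),vel=.1)
effector.close(20); print(manip.current_finger_gap())
cyc(np.arange(.1,.66,.11)); manip.sleep(1.2)
print("pos",manip.current_tool_pos(),bar(.65),manip.current_force(),manip.current_finger_gap(),manip.current_clock())
snap("side","s1.png")
cyc(np.arange(.54,-.02,-.11)); manip.servo_line(bar(0),vel=.03)
effector.open_jaws()
manip.servo_line(bar(0)+[0,0,.06],vel=.15)
# go above corners, look
p=T(.0,.0,.14); r=ik(p,TRAY[2]); manip.move_pose(p,down(r[1]))
manip.sleep(.3)
im,c=snap("wrist","w2.png"); import pickle;pickle.dump(c,open("w2.pkl","wb"))
print(manip.current_clock(),r)
for y in(.081,.027,-.027,-.081): print(project("wrist",T(.018,y,.003),c).round(1))
im,c=snap("top","t1.png")
E
python3 tip.py; python3 -c "
import cv2,numpy as np
a=cv2.imread('pics/s1.png')[60:300,200:440];b=cv2.imread('pics/t1.png')[190:340,100:540]
cv2.imwrite('pics/v1.png',cv2.resize(a,None,fx=2,fy=2))"
```

```text
0.011242567410048176
pos [ 0.60473933 -0.10121857  0.17211104] [ 0.60114726 -0.10080488  0.17094573] [ 9.08127237 -1.25884327  6.54869326] 0.011468501095717728 8.9917
14.6333 (np.float64(0.4663389348971807), np.float64(-0.153))
[340.9 120.9]
[340.3 188.4]
[339.3 252. ]
[338.1 308.7]
```

View pics/w2.png

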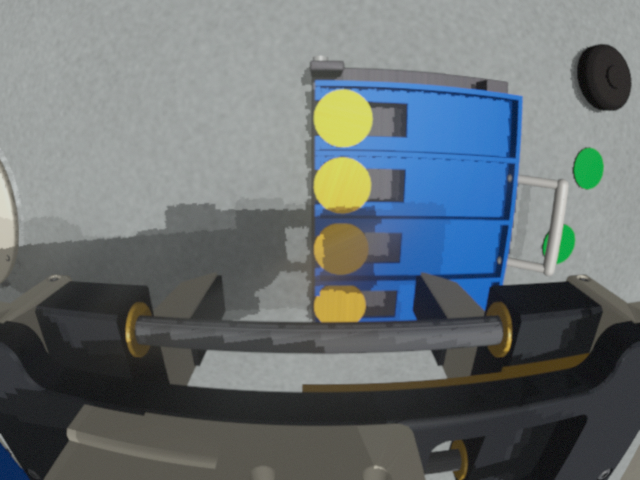

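All four discs are home, with centres near (343,118), (342,185), (341,249) and (339,305). That is a consistent shift of about 2 mm from prediction. I'll correct the tray pose and build a housing detector for the top view.

```bash
cat >> h.py <<'E'
def housings(im,cal,dx=0.):
    """top image (BGR) -> list of (x,y,yaw) of bodies"""
    hsv=cv2.cvtColor(im,cv2.COLOR_BGR2HSV)
    m=((hsv[...,2]>125)&(hsv[...,1]<50)).astype(np.uint8)*255
    m[:,280:]=0; m[:190]=0; m=cv2.morphologyEx(m,cv2.MORPH_CLOSE,np.ones((5,5)))
    out=[]
    for k in cv2.findContours(m,cv2.RETR_EXTERNAL,cv2.CHAIN_APPROX_NONE)[0]:
        if cv2.contourArea(k)<1200: continue
        b=cv2.boxPoints(cv2.minAreaRect(k))
        w=np.array([unproj("top",q,.012,cal)[:2] for q in b])
        e=[w[1]-w[0],w[2]-w[1]]; e=max(e,key=np.linalg.norm); e=e*np.sign(e[0])
        yaw=np.arctan2(e[1],e[0]); out.append([*(w.mean(0)+dx*e/np.linalg.norm(e)),yaw,np.linalg.norm(e),cv2.contourArea(k)])
    return np.array(out)
E
python3 - <<'E'
from h import *
import pickle
ct=viewer.get_calibration("top")
for f in("top0","t1"): print(housings(cv2.imread(f"pics/{f}.png"),ct).round(4))
c=pickle.load(open("w2.pkl","rb"))
px=[(343,118),(342.5,185),(341.5,249.5)]
for q,y in zip(px,(.081,.027,-.027)):
    w=unproj("wrist",q,.038,c); print(w.round(4),((w-T(.018,y))).round(4))
E
```

```text
[[ 4.3740e-01  3.7380e-01  4.2200e-02  1.1100e-01  1.8330e+03]
 [ 4.4990e-01  2.2910e-01 -1.2810e-01  1.1250e-01  1.8265e+03]
 [ 5.9790e-01  3.7160e-01  1.5140e-01  1.1260e-01  1.7715e+03]
 [ 6.0060e-01  2.1810e-01 -1.4780e-01  1.1270e-01  1.7810e+03]]
[[ 4.374e-01  3.738e-01  4.220e-02  1.110e-01  1.830e+03]
 [ 4.499e-01  2.291e-01 -1.281e-01  1.125e-01  1.824e+03]
 [ 5.981e-01  3.716e-01  1.514e-01  1.123e-01  1.770e+03]
 [ 6.006e-01  2.181e-01 -1.423e-01  1.125e-01  1.785e+03]]
[0.4899 0.0006 0.038 ] [0.002 0.002 0.003]
[ 0.4819 -0.0523  0.038 ] [0.0021 0.0025 0.003 ]
[ 0.4736 -0.1062  0.038 ] [0.0021 0.0019 0.003 ]
```

```bash
sed -i 's/^TRAY=.*/TRAY=np.array([.4598,-.0767,-.153])/' h.py
cat > pick.py <<'E'
from h import *
def pick(y,zt=-.0025):
    p=T(.001,y,.06); r=ik(p,TRAY[2]); manip.move_pose(p,down(r[1]))
    manip.servo_line(T(.001,y,zt),vel=.08); print("F",manip.current_force().round(1))
    effector.close(3); print("gap1",manip.current_finger_gap(),manip.current_force().round(1))
    manip.servo_line(T(.018,y,zt),vel=.03); print("gap2",manip.current_finger_gap(),manip.current_force().round(1))
    effector.close(25); print("gap3",manip.current_finger_gap(),manip.current_tool_pos(),T(.018,y,zt))
    manip.servo_line(T(.018,y,.08),vel=.1); print("gap4",manip.current_finger_gap(),manip.current_clock())
E
python3 - <<'E'
from pick import *
pick(.081)
snap("side","s2.png")
im,c=snap("wrist","w3.png")
a=cv2.imread("pics/s2.png")[120:300,230:470]
cv2.imwrite("pics/v2.png",np.vstack([cv2.resize(a,(640,480))[:, :],im[200:320]]))
E
```

```text
F [-0.   0.1 -0.1]
gap1 0.068449209397995 [ 6.4 -0.2  0.3]
gap2 0.045415431843658385 [0.9 0.1 2.8]
gap3 0.044170095143098775 [0.489704   0.00069715 0.03251011] [0.48993443 0.00061052 0.0325    ]
gap4 0.043883203757035666 18.65
```

View pics/v2.png

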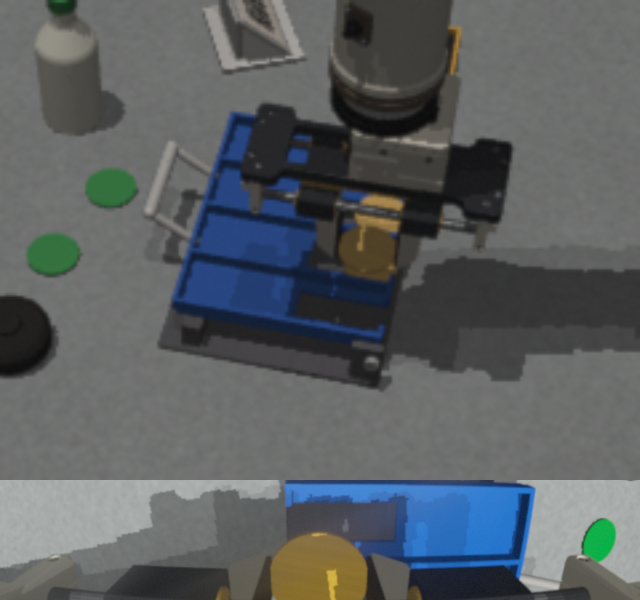

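```bash
python3 - <<'E'
from h import *
c=viewer.get_calibration("wrist"); p=manip.current_tool_pos()
Rm=R.from_quat(manip.current_tcp_rot()); print(p,manip.current_finger_gap())
for z in(-.0025,-.0055):
  pts=np.array([project("wrist",p+Rm.apply([.023*np.cos(t),.023*np.sin(t),z]),c) for t in np.linspace(0,6.28,60)])
  print(z,pts.min(0).round(1),pts.max(0).round(1),pts[pts[:,1].argmin()].round(1))
im=cv2.imread("pics/w3.png")
cv2.imwrite("pics/v3.png",cv2.resize(im[230:350,230:410],None,fx=4,fy=4,interpolation=2))
E
```

```text
[0.48920061 0.00058618 0.11421495] 0.043936248386027096
-0.0025 [269.8 251.2] [368.3 339.1] [317.7 251.2]
-0.0055 [269.1 253.5] [369.1 342.4] [317.6 253.5]
```

View pics/v3.png

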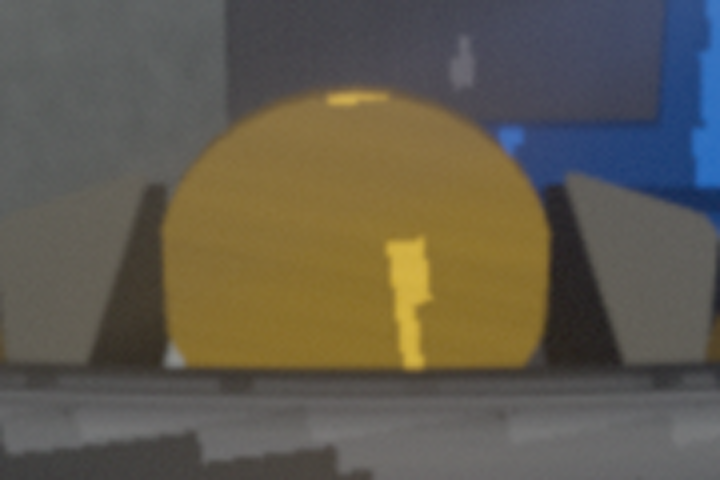

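The held disc agrees with the TCP and wrist-camera projection to within 1 mm, so I trust the wrist camera. Next I'll take one wrist look over all the housings, rectified to the plane of their tops.

```bash
cat >> h.py <<'E'
X0,X1,Y0,Y1,S=.36,.70,.14,.46,1800
def ortho(im,cal,z=.014,b=(X0,X1,Y0,Y1),s=S):
    """rectified wrist image; rows: x falling, cols: y falling"""
    x0,x1,y0,y1=b; xs=np.arange(x1,x0,-1/s); ys=np.arange(y1,y0,-1/s)
    YY,XX=np.meshgrid(ys,xs); P=np.stack([XX,YY,np.full_like(XX,z)],-1)-cal["eye"]
    v=R.from_quat(cal["attitude"]).inv().apply(P.reshape(-1,3)).reshape(P.shape)
    f=240/np.tan(np.radians(cal["vfov"]/2)); r=np.hypot(v[...,0],v[...,1]); k=f*np.arctan2(r,v[...,2])/r
    return cv2.remap(im,(cal["cx"]+k*v[...,0]).astype(np.float32),(cal["cy"]+k*v[...,1]).astype(np.float32),cv2.INTER_LINEAR)
E
python3 - <<'E'
from h import *
import pickle
p=[.43,.30,.27]
r=ik(p,-np.pi/2);print(r)
manip.move_pose(p,down(-np.pi/2)); manip.sleep(.3)
im,c=snap("wrist","w4.png"); pickle.dump(c,open("w4.pkl","wb"))
cv2.imwrite("pics/o4.png",ortho(im,c)); print(manip.current_finger_gap(),manip.current_clock(),manip.current_q())
E
```

```text
(np.float64(0.9942871268891408), 1.5707963267948966)
0.04388055869748161 20.875 [-0.88058167  0.20302791  0.25443072  1.8343508  -0.0566131   1.11143453
 -2.17727045]
```

View pics/o4.png

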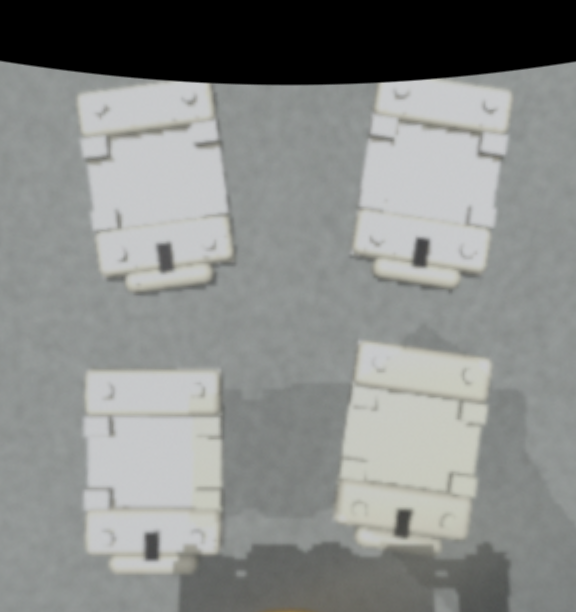

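```bash
cat >> pick.py <<'E'
H=dict(A=[.6011,.3733,.134],B=[.6047,.2192,-.142],C=[.4433,.375,.0],D=[.4556,.230,-.140])
def place(h,z=.006):
    x,y,w=h; p=np.array([x,y,.09]); r=ik(p,w+np.pi/2); print("yaw",r)
    manip.move_pose(p,down(r[1])); manip.servo_line([x,y,.025],vel=.12); manip.servo_line([x,y,z],vel=.03)
    print("F",manip.current_force().round(1),manip.current_tool_pos(),manip.current_finger_gap())
    effector.open_jaws(); manip.sleep(.1); manip.servo_line([x,y,.10],vel=.12)
E
sed -i 's/close(25)/close(12)/' pick.py
cat > v.py <<'E'
import cv2,sys
from h import *
im,c=snap("top",sys.argv[1])
print(housings(im,c)[:,:3].round(3),manip.current_clock())
E
python3 - <<'E'
from pick import *
manip.current_clock()
place(H["D"])
pick(.027)
E
python3 v.py t2.png; python3 -c "
import cv2
im=cv2.imread('pics/t2.png')[190:345,110:440];cv2.imwrite('pics/v4.png',cv2.resize(im,None,fx=2.4,fy=2.4,interpolation=2))"
```

```text
yaw (np.float64(0.39644661398045233), 4.572388980384689)
F [-0.8  0.6  0.5] [0.45568283 0.22993072 0.00594146] 0.0440367283614891
F [-0.4 -0.4  0.1]
gap1 0.06993296306208648 [ 6.8 -0.8 -0.1]
gap2 0.04580731379609926 [1.2 0.9 2.5]
gap3 0.04511121895602778 [ 0.48143087 -0.05266111  0.03248525] [ 0.48170463 -0.05275867  0.0325    ]
gap4 0.04489798638913641 29.6167
[[ 0.187  0.144 -0.711]
 [ 0.437  0.374  0.042]
 [ 0.45   0.229 -0.128]
 [ 0.598  0.372  0.151]
 [ 0.601  0.218 -0.148]] 29.6667
```

View pics/v4.png

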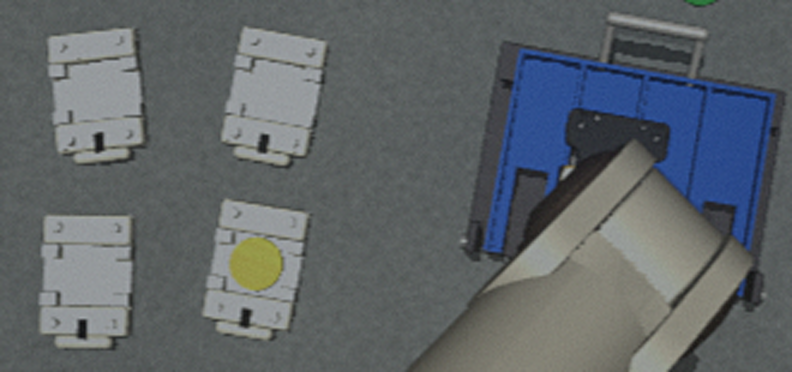

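The disc is flat and centred in D, and the other housings haven't moved. I'll continue with a top-view check before every placement.

```bash
cat > run.py <<'E'
from pick import *
BASE=dict(C=[.4374,.3738],D=[.4499,.2291],A=[.598,.3716],B=[.6003,.2181])
def check(fn):
    im,c=snap("top",fn); h=housings(im,c); h=h[h[:,0]>.35]; ok=True
    for k,b in BASE.items():
        d=np.linalg.norm(h[:,:2]-b,axis=1).min()
        if d>.005: print("MOVED",k,d); ok=False
    if not ok: print(h.round(4))
    return ok
E
python3 - <<'E'
from run import *
if check("t3.png"):
    place(H["B"]); pick(-.027)
    if check("t4.png"):
        place(H["A"]); pick(-.081)
        if check("t5.png"): place(H["C"])
print(manip.current_clock(),manip.current_tool_pos())
E
```

```text
yaw (np.float64(0.8710206381592722), -1.7127963267948965)
F [-0.   0.3 -0. ] [0.60479331 0.21912569 0.00595217] 0.04469409243551623
F [ 0.3 -0.   1. ]
gap1 0.06911225948724463 [ 5.7 -0.3 -0.9]
gap2 0.04566402016405607 [ 0.8 -0.   2.4]
gap3 0.04503402284655852 [ 0.47314554 -0.10605028  0.03245989] [ 0.47347483 -0.10612786  0.0325    ]
gap4 0.04447889605977462 39.05
MOVED C 0.10435902766698066
MOVED A 0.056980386195208496
[[ 4.499e-01  2.291e-01 -1.281e-01  1.125e-01  1.823e+03]
 [ 6.005e-01  2.181e-01 -1.423e-01  1.127e-01  1.776e+03]
 [ 5.414e-01  3.651e-01  9.510e-02  2.312e-01  3.642e+03]]
39.1 [ 0.47292047 -0.10588824  0.11440357]
```

```bash
python3 - <<'E'
from run import *
p=[.40,.33,.27]
manip.move_pose(p,down(-np.pi/2)); manip.sleep(.3)
im,c=snap("wrist","w5.png")
cv2.imwrite("pics/o5.png",ortho(im,c)); print(manip.current_finger_gap(),manip.current_clock())
E
```

```text
0.045131872744843704 41.1583
```

View pics/o5.png

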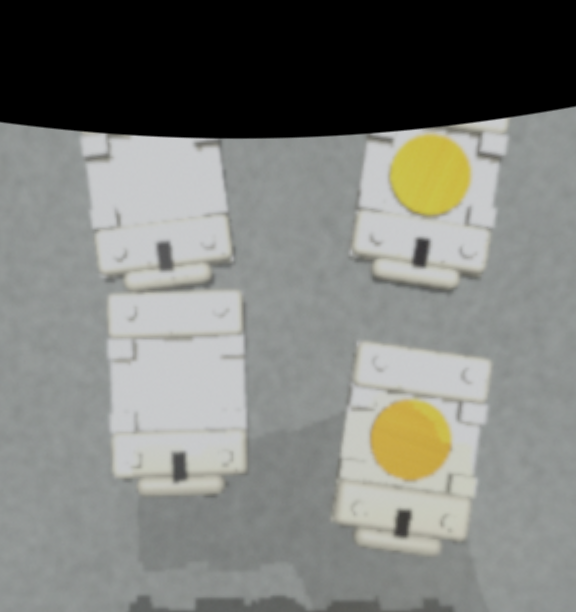

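C was knocked about 45 mm toward +x; its pocket centre is now at ortho (177,383). A is unchanged, and B and D are loaded and centred. I'll carry on with A and the new C.

```bash
python3 - <<'E'
from run import *
place(H["A"]); pick(-.081)
place([.487,.3617,.022])
p=[.42,.31,.27]; manip.move_pose(p,down(-np.pi/2)); manip.sleep(.3)
im,c=snap("wrist","w6.png"); o=ortho(im,c,.009,(.36,.72,.14,.46),1500)
# scanner look
p=[.43,-.33,.28]; r=ik(p,-np.pi/2); print(r); manip.move_pose(p,down(r[1])); manip.sleep(.3)
im,c=snap("wrist","w7.png"); import pickle; pickle.dump(c,open("w7.pkl","wb"))
cv2.imwrite("pics/v5.png",np.hstack([cv2.resize(o,(320,360)),cv2.resize(im,(480,360))])); print(manip.current_clock())
E
```

```text
yaw (np.float64(0.6086733407624358), 4.84638898038469)
F [-0.6  0.5 -0.9] [0.60120195 0.37322983 0.00591952] 0.044762115576452856
F [0.9 0.2 0. ]
gap1 0.06936081878858547 [ 6.  -1.2  0. ]
gap2 0.04552518826569804 [0.5 0.4 1.5]
gap3 0.044818113275203235 [ 0.46487473 -0.15942503  0.03245817] [ 0.46524502 -0.15949705  0.0325    ]
gap4 0.04454010297707069 51.0583
yaw (np.float64(0.6314211998547665), 4.73438898038469)
F [ 0.1 -1.2 -0.2] [0.4871229  0.36164741 0.00596841] 0.04461609908642751
(np.float64(1.3229633070438676), -1.5707963267948966)
60.1333
```

View pics/v5.png

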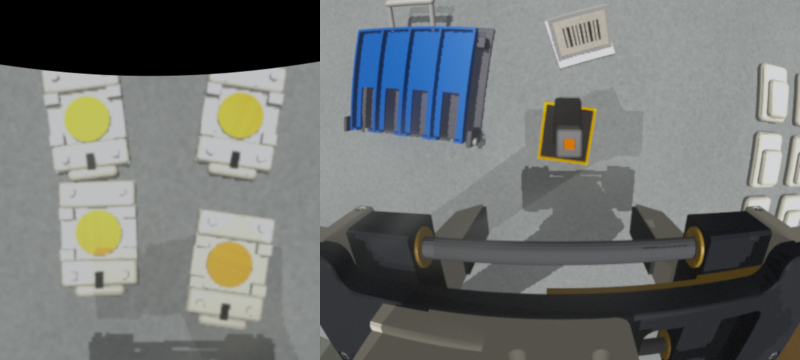

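All four discs lie centred in their housings. Next I'll take a close crop of the scanner and label.

```bash
python3 - <<'E'
import cv2
im=cv2.imread("pics/w7.png")
cv2.imwrite("pics/v6.png",cv2.resize(im[0:230,280:410],None,fx=3.2,fy=3.2,interpolation=2)[:,:])
a=cv2.resize(im[0:110,290:410],None,fx=5,fy=5,interpolation=2)[:,:]
cv2.imwrite("pics/v6.png",cv2.resize(im[5:225,285:405],None,fx=2.7,fy=2.7,interpolation=2))
b1=cv2.resize(im[5:95,295:400],None,fx=3.8,fy=6,interpolation=2)
b=cv2.resize(im[125:225,280:380],(400,400),interpolation=2); a=cv2.resize(im[0:100,295:395],(400,400),interpolation=2)
cv2.imwrite("pics/v6.png",__import__('numpy').hstack([a,b]))
E
```

```text
(no output)
```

View pics/v6.png

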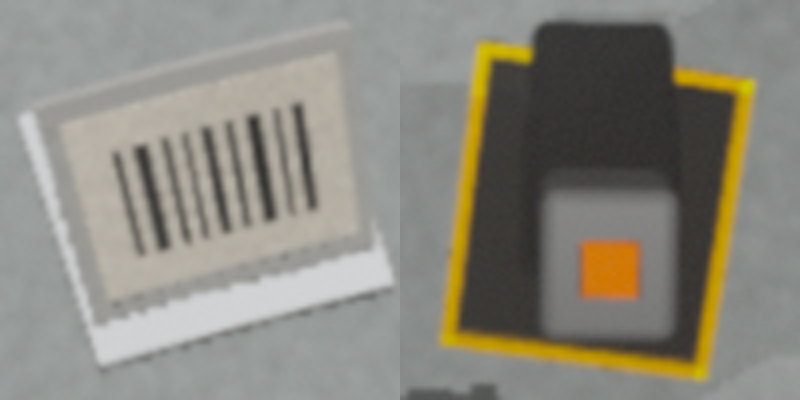

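```bash
python3 - <<'E'
from fit import *
import pickle
c=pickle.load(open("w7.pkl","rb"))
L=lambda x,y:(295+(x+.5)/4-.5,(y+.5)/4-.5)
D=lambda x,y:(280+(x-400+.5)/4-.5,125+(y+.5)/4-.5)
k=.03*np.sqrt(.5)
# label-local x = facing dir reversed (away from viewer, uphill), y left
p,e=fit("wrist",[(k,.037,k),(k,-.037,k),(-k,-.037,-k),(-k,.037,-k)],[L(60,125),L(338,52),L(360,232),L(107,303)],c,[.6,-.36,.2],.036);print("label",p,e)
m=[(.017,.015,0),(.017,-.015,0),(-.017,-.015,0),(-.017,.015,0)]
p,e=fit("wrist",m,[D(545,190),D(676,190),D(675,338),D(543,337)],c,[.45,-.34,0],.130);print("grip",p,e)
p,e=fit("wrist",[(.045,.04,.012),(.045,-.04,.012),(-.045,-.04,.012),(-.045,.04,.012)],[D(480,42),D(755,80),D(705,380),D(440,345)],c,[.45,-.34,0]);print("dock",p,e)
print("button",unproj("wrist",D(610,270),.130,c), unproj("wrist",D(610,264),.130,c))
E
```

```text
label [ 0.59696571 -0.36181151  0.30367836] 0.5050739859544312
grip [ 0.45285823 -0.34065601 -0.00096372] 2.022626082171282
dock [ 0.4469979  -0.34078878 -0.13713674] 0.4918976339030976
button [ 0.45169103 -0.34067705  0.13      ] [ 0.45297266 -0.34066609  0.13      ]
```

```bash
cat > scan.py <<'E'
from h import *
G=np.array([.4525,-.3406,.098]); y0=-np.pi/2
r=ik(G+[0,0,.1],0+np.pi/2); print(r)
y0=-np.pi/2
manip.move_pose(G+[0,0,.1],down(y0)); manip.servo_line(G,vel=.1); print(manip.current_force().round(1))
effector.close(25); print("gap",manip.current_finger_gap(),manip.current_force().round(1))
manip.servo_line(G+[0,0,.09],vel=.06); print("lifted",manip.current_finger_gap(),manip.current_force().round(1),manip.current_wrist_torque().round(2))
psi=.3037; L=np.array([.597,-.3618,.036]); s=np.sqrt(.5)
n=np.array([-np.cos(psi)*s,-np.sin(psi)*s,s])
o=L+.10*n-R.from_euler('z',psi).apply([.043,0,.042])
t=o+[0,0,.094]; print("target",t)
manip.servo_line(t+[0,0,.05],down(y0+psi),vel=.08)
manip.servo_line(t,vel=.05); manip.sleep(.5)
snap("side","s8.png"); im,c=snap("wrist","w8.png")
manip.sleep(1.4); print(manip.current_tool_pos(),manip.current_clock())
a=cv2.imread("pics/s8.png")[80:200,290:450]
cv2.imwrite("pics/v7.png",np.hstack([cv2.resize(a,(480,360),interpolation=2),cv2.resize(im[100:340,200:400],(300,360),interpolation=2)]))
E
python3 scan.py
```

```text
(np.float64(0.13802020330932685), 4.71238898038469)
[ 1.3 -0.6 -0.5]
gap 0.030007962651463483 [-0.1 -0.2  1.2]
lifted 0.029553328928730783 [ 0.6 -0.6 -2.5] [-0.03  0.21 -0.04]
target [ 0.48849312 -0.39580551  0.15871068]
[ 0.48847378 -0.39583279  0.15871421] 68.525
```

View pics/v7.png

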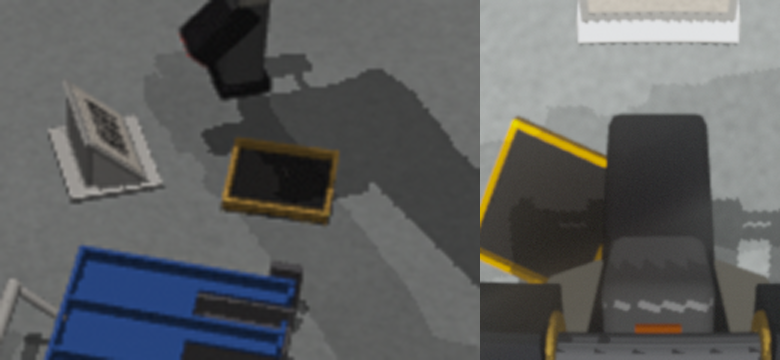

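```bash
python3 - <<'E'
from h import *
psi=.3037; o=manip.current_tool_pos()-[0,0,.094]; Rz=R.from_euler('z',psi)
for q in[(.023,.021,0),(-.023,.021,0),(.043,0,.042)]:
    u=project("side",o+Rz.apply(q)); print(q,((u-[290,80])*3).round(0))
print(manip.current_wrist_torque(),manip.current_finger_gap())
E
```

```text
(0.023, 0.021, 0) [214. 102.]
(-0.023, 0.021, 0) [267.  94.]
(0.043, 0, 0.042) [187.  50.]
[-0.05835301  0.20974269 -0.02081309] 0.029710941711736612
```

Side and wrist views show the scanner level (foot slope as predicted) and laterally in line with the label, with about 3 mm residual. As insurance I'll hold at small offsets too, then put it back.

```bash
python3 - <<'E'
from h import *
t=np.array([ 0.48849312,-0.39580551,0.15871068]); G=np.array([.4525,-.3406,.098]); y0=-np.pi/2
for d in(-.006,.006):
    manip.servo_line(t+[0,0,d],vel=.03); manip.sleep(1.5)
manip.servo_line(t+[0,0,.05],vel=.06)
P=G+[-.003,0,0]
manip.servo_line(P+[0,0,.09],down(y0),vel=.08)
manip.servo_line(P+[0,0,.02],vel=.08); manip.servo_line(P+[0,0,.001],vel=.02)
print("F",manip.current_force().round(1),manip.current_finger_gap())
effector.open_jaws(); manip.sleep(.3)
manip.servo_line(P+[0,0,.12],vel=.1)
manip.move_pose([.40,-.02,.30],down(y0)); manip.sleep(.5)
im,c=snap("top","t9.png"); s,_=snap("side","s9.png")
a=cv2.resize(im[180:345,115:540],None,fx=1.8,fy=1.8,interpolation=2)
b=cv2.resize(s[80:280,230:480],None,fx=1.4,fy=1.4,interpolation=2)
b2=cv2.resize(s[290:450,230:440],None,fx=1.75,fy=1.75,interpolation=2)[:280]
b=np.hstack([b,b2]); b=cv2.copyMakeBorder(b[:, :a.shape[1]],0,0,0,max(0,a.shape[1]-b.shape[1]),cv2.BORDER_CONSTANT)
cv2.imwrite("pics/v9.png",np.vstack([a,b])); print(manip.current_clock(),manip.current_force().round(1))
E
```

```text
F [ 0.5 -0.7 -2.2] 0.029747666085214508
81.0667 [ 0.5 -0.8  0.8]
```

View pics/v9.png

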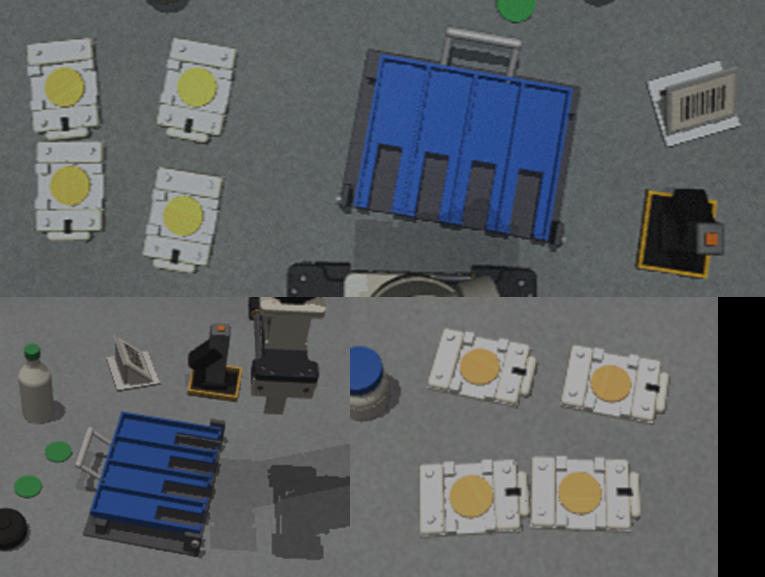

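The final pictures show four discs centred in four housings, the tray empty and level, and the scanner upright inside the dock rim. The bystanders are where they were.

```bash
python3 -c "
from bench import manip
manip.hand_in(); print(manip.current_clock())"
```

```text
the job is handed in; nothing more can be done
the job is handed in; nothing more can be done
```

The job is handed in, at about 81 s on the robot's clock (limit 200 s); no verdict was reported.

- **Tray:** I tipped it by the bar to about 0.65 rad. All four discs slid home, and I let it down level again.
- **Housings:** All four housings were present. I laid a disc in each pocket, so there was no spare. One housing was knocked about 45 mm aside partway through; I found its new place and loaded it there.
- **Scanner:** I held it about 10 cm from the label for about 2 s, then 1.5 s each at 6 mm lower and 6 mm higher. After that I stood it back on its dock.

**Last checks:** The final top and side pictures show the discs flat and centred, and the tray level and empty. The scanner is upright inside the dock rim, and the bystanders and green look-alikes are undisturbed.

**Disagreements:**
- **Camera offset:** The top and wrist cameras differed by 2–3 mm. I used the wrist camera because it matched the gripped disc to within 1 mm.
- **Beam aim:** I could only judge it from the pictures. In the side view the scanner sat about 3–4 mm from where I expected, inside the 13 mm allowed.

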